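# Run a finger along the class tabs

### The arm

A 6-joint arm with a two-finger parallel gripper is mounted at the origin on the work surface. World frame = base frame: x ahead of the robot, y to its left, z up, the work surface at z = 0. Lengths are in m, angles in degrees, forces in N, time in s.
With the tool pointing down it reaches from about 0.375 to 0.9 m from the base axis. Payload 3.1 kg.
Tool frame: the origin (TCP) lies on the centre line of the jaws, within the pads' length; the fingertips stand 8 mm ahead of it and the grasp point (between the pads) lies 11 mm behind it; z points along the fingers, y is the line along which they close (so a half turn about z gives the same grasp; the last joint's range is limited). The gripper opens to 87 mm and grips with 3 to 60 N. Pads are 19 mm wide; open, the fingers measure 117 mm over their backs; the gripper's body (75 mm by 190 mm) begins 51 mm behind the grasp point.
Start: joints at [-76.117, 30.224, 82.088, -0, 67.689, -10.227], TCP at [0.255, -0.57, 0.231] pointing down, gripper open.
Joint ranges: [-176.69, 176.69], [-43.24, 126.21], [12.49, 139.97], [-82, 262], [0, 151.66], [-163.58, 163.58]. Speed limits (degrees/s): [159.86, 159.86, 180, 180, 180, 180].

### API

Orientations are given as a 3x3 rotation matrix whose columns are the frame's x, y, z axes.
In Python, from rig import * gives the robot as it stands.
- The arm moves only by the tool step_arm, never from a script. Its argument "targets" is a list of rows, each a list of 5 numbers: the opening, from -1 (shut) to 1 (fully open), then the shift along the world's x, y, z normalised to -1 to 1, where 1 is 0.25 m, then the turn about the world's z normalised to -1 to 1, where 1 is 180 degrees. In form: [[fingers, x, y, z, turn], ...]. A call has 1 to 20 rows; each row is the pose to reach, as a shift and turn from the pose commanded when the call began, turning the shorter way round; what a row does not reach only later rows make up. A row lasts 1/10 s, in which the tool goes at most 50 mm and 8.59 degrees, less where a joint would pass 70% of its speed; a pose out of reach is approached as far as the arm can. A call with a number of a shift or a turn outside -1 to 1 is refused whole. A call with a gripper value outside its range is refused whole. The fingers move at their own pace and stop on an object; the grip force is fixed at half the most. Time passes only in rows, so rows that repeat a pose let the fingers close. It gives the time, the measured TCP pose, the force, the opening and the grip force at its end, in the units of the state.
- read_state(): the state, without advancing time (a new reading comes with each control period).
- capture(name): name is "scene" or "top" or "wrist"; returns a dict with "color" (384x512x3 uint8, red, green, blue), "mtx" (3x3 intrinsics, pixels), "pose" (4x4, takes a point from camera to world coordinates). Camera axes: x right, y down, z forward; pixel columns grow to the right and rows downward; lengths in m; the calibration is good to about 2 mm. A picture is of the moment at which its call begins. There is no depth.
- hand_in(): hands the job in; it is judged then, once.
The state is a dict: "time_s": time; "joint_positions": joint angles; "qvel": joint speeds; "tau": joint torques, N m; "position": TCP position; "tcp_rot": TCP orientation; "force": force on the tool from outside, world axes, zero at the start; "moment": the same for the moment, N m; "opening": opening from 0.0 (shut) to 1.0 (fully open); "grasp_force": force on a finger pad.
Only numpy, scipy, OpenCV 4.12 (cv2) and the standard library are available. Lean on these libraries where they do the work, as an engineer would, in place of code of your own. Each camera call takes 0.05 s, during which the arm holds its last target. There are 200 camera calls.

### The job

All the classes have handed in their papers for stapling, so clear the class tabs: run your fingertips gently along the curved row of five upright metal tabs on the dark wooden stand, starting from the end with the brass stud, so that one tab after another is folded down flat, away from the stud. Leave the stand standing where it is, without lifting it or shoving it about, and leave the sharpener, the clip dish and the two erasers alone.

Things in the scene. Friction and masses are not known exactly. Their poses are not given: they have to be found in the camera images.
- stand: Loose dark wooden board 115 (x) x 260 (y) x 14 mm, about 0.9 kg, turned any way round. Origin: centre of its underside, z up. It carries five hinged metal tabs; the hinges lie 40 mm apart on an arc of radius 130 mm about the board's point x = -100 mm, y = 0, at +0.616, +0.308, 0, -0.308, -0.616 rad (from board x towards y) for tabs 1 to 5.
- stud (a point): Top of the low round brass stud (24 mm wide, 7 mm high) on the stand that marks the start of the row; on the same arc, 45 mm before tab 1, at +0.966 rad.
- hinge1 (a point): Fixed point on the stand: middle of the hinge line of tab 1 (counted from the stud), 17 mm above the table, 3 mm above the board.
- tab1 (a joint): Angle of tab 1, rad: 0 = upright (starts at 0 to 0.3), 1.53 = flat on the board, folded away from the stud along the arc; it folds only that way. Aluminium plate 22 mm wide across the arc, 3 mm thick, reaching 34 mm from its hinge line, which lies across the arc. Stiff hinge (0.006 N m, under 1 N at the tab): the tab stays where it is left.
- hinge2 (a point): Fixed point on the stand: middle of the hinge line of tab 2 (counted from the stud), 17 mm above the table, 3 mm above the board.
- tab2 (a joint): Angle of tab 2, rad: 0 = upright (starts at 0 to 0.3), 1.53 = flat on the board, folded away from the stud along the arc; it folds only that way. Aluminium plate 22 mm wide across the arc, 3 mm thick, reaching 34 mm from its hinge line, which lies across the arc. Stiff hinge (0.006 N m, under 1 N at the tab): the tab stays where it is left.
- hinge3 (a point): Fixed point on the stand: middle of the hinge line of tab 3 (counted from the stud), 17 mm above the table, 3 mm above the board.
- tab3 (a joint): Angle of tab 3, rad: 0 = upright (starts at 0 to 0.3), 1.53 = flat on the board, folded away from the stud along the arc; it folds only that way. Aluminium plate 22 mm wide across the arc, 3 mm thick, reaching 34 mm from its hinge line, which lies across the arc. Stiff hinge (0.006 N m, under 1 N at the tab): the tab stays where it is left.
- hinge4 (a point): Fixed point on the stand: middle of the hinge line of tab 4 (counted from the stud), 17 mm above the table, 3 mm above the board.
- tab4 (a joint): Angle of tab 4, rad: 0 = upright (starts at 0 to 0.3), 1.53 = flat on the board, folded away from the stud along the arc; it folds only that way. Aluminium plate 22 mm wide across the arc, 3 mm thick, reaching 34 mm from its hinge line, which lies across the arc. Stiff hinge (0.006 N m, under 1 N at the tab): the tab stays where it is left.
- hinge5 (a point): Fixed point on the stand: middle of the hinge line of tab 5 (counted from the stud), 17 mm above the table, 3 mm above the board.
- tab5 (a joint): Angle of tab 5, rad: 0 = upright (starts at 0 to 0.3), 1.53 = flat on the board, folded away from the stud along the arc; it folds only that way. Aluminium plate 22 mm wide across the arc, 3 mm thick, reaching 34 mm from its hinge line, which lies across the arc. Stiff hinge (0.006 N m, under 1 N at the tab): the tab stays where it is left.
- sharpener: Bystander: loose cream electric pencil sharpener with black rocker switch, 100 (x) x 140 (y) x 106 mm high. Origin: centre of its underside.
- dish: Bystander: loose round tortoiseshell clip dish, 92 mm across, 26 mm high. Origin: centre of its underside.
- eraser1: Bystander: loose pink eraser, 55 x 22 x 12 mm, on the far left. Origin: centre of its underside.
- eraser2: Bystander: loose pink eraser, 55 x 22 x 12 mm, nearer the robot on its right. Origin: centre of its underside.

How it is judged (in metres and radians):
On the way, in this order (a step that is already met when the one before it is completed fails the run):
1. tab 1 is folded down (the one next to the stud) (value of joint tab1 above 1.05 rad), for 0.1 s.
2. tab 2 is folded down, after tab 1 (value of joint tab2 above 1.05 rad), for 0.1 s.
3. tab 3 is folded down, after tab 2 (value of joint tab3 above 1.05 rad), for 0.1 s.
4. tab 4 is folded down, after tab 3 (value of joint tab4 above 1.05 rad), for 0.1 s.
5. tab 5 is folded down, after tab 4 (value of joint tab5 above 1.05 rad), for 0.1 s.
At the end, for the whole second after the job is handed in: All five tabs are folded down, each at least 1.05 rad (60 degrees) from upright; the stand is flat on the table, at rest, within 20 mm of where it began; the sharpener, dish and erasers are within 12 mm of where they began (value of joint each of tab1, tab2, tab3, tab4, tab5 above 1.05 rad and distance of stand from where it was at the start of the episode below 0.02 m and angle between stand's own z axis and vertical below 0.05 rad and linear speed of stand below 0.01 m/s and distance of each of sharpener, dish, eraser1, eraser2 from where it was at the start of the episode below 0.012 m); the robot touches nothing.
It fails at once if the stand is shoved more than 20 mm (distance of stand from where it was at the start of the episode above 0.02 m).
It fails at once if the stand is lifted or tipped (height (world z) of stand above 0.008 m or angle between stand's own z axis and vertical above 0.08 rad).
It fails at once if the fingers press on the stand or its tabs with more than 15 N (not gently) (contact force between the fingers and stand above 15 N).
It fails at once if the sharpener, the dish or an eraser is moved more than 12 mm (distance of any of sharpener, dish, eraser1, eraser2 from where it was at the start of the episode above 0.012 m).
It also fails if it takes over 42 s, if anything falls off the work surface, if the arm or the gripper's body presses on something with over 40 N, if the wrist force passes 120 N, or if a joint passes its speed limit or range.

## Working session

There is one attempt and no reset: what is moved stays moved. The work goes in short steps, Python scripts to look and compute and a tool call to move; the robot and the scene stay as the last step left them, time stands still between calls to the robot, and variables do not carry over. Pictures are saved under pics/ and viewed, at most 10 in all, crops included, and the job is handed in when it is done.

Besides the shell and the picture viewer there is one more tool, called as name(argument=value, ...) on one line, values as JSON. step_arm: Moves the arm, as the interface text tells. Scaled input: -1 to 1 covers 0.25 m each way for a shift and 180 degrees each way for a turn. Its arguments: {"type":"object","properties":{"targets":{"type":"array","items":{"type":"array","items":{"type":"number"}}}},"required":["targets"]}

```bash
mkdir -p pics; python3 - <<'E'
from rig import *
import cv2, numpy as np, pickle
d={}
for n in("top","scene"):
    c=capture(n); d[n]=c; cv2.imwrite(f"pics/{n}0.png",c["color"][:,:,::-1]); print(n,c["mtx"].round(1).tolist(),c["pose"].round(3).tolist())
pickle.dump(d,open("caps.pkl","wb"))
s=read_state();print(s["time_s"],s["position"],s["tcp_rot"],s["opening"])
E
```

```text
top [[352.7, 0.0, 250.6], [0.0, 352.7, 194.4], [0.0, 0.0, 1.0]] [[-0.015, -0.989, 0.147, 0.399], [-1.0, 0.013, -0.017, -0.064], [0.015, -0.147, -0.989, 0.946], [0.0, 0.0, 0.0, 1.0]]
scene [[390.1, 0.0, 249.5], [0.0, 390.1, 192.1], [0.0, 0.0, 1.0]] [[-0.873, 0.382, -0.304, 0.853], [0.488, 0.674, -0.555, 0.469], [-0.007, -0.633, -0.774, 0.811], [0.0, 0.0, 0.0, 1.0]]
0.1 [ 0.25516911 -0.56983724  0.22965951] [[ 9.12771687e-01  4.08469852e-01 -4.76347974e-04]
 [ 4.08469983e-01 -9.12769753e-01  1.91080383e-03]
 [ 3.45709736e-04 -1.93870149e-03 -9.99998061e-01]] 0.9990415183671948
```

View pics/top0.png

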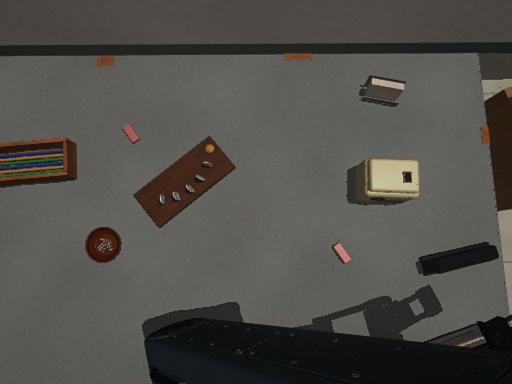

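View pics/scene0.png

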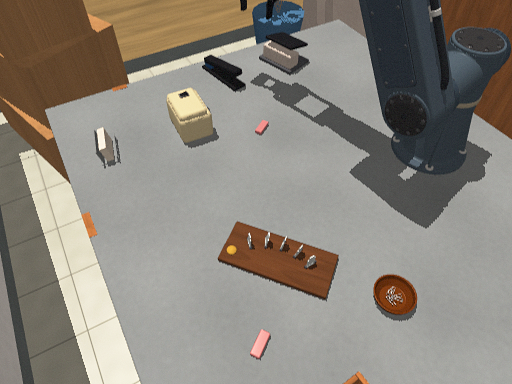

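The top view shows the board with corners near (209,137), (236,167), (160,228) and (134,196). The stud is at (210,149), and tabs 1 to 5 run from (208,164) to (162,199). The scene view agrees, with the stud at (232,250) and tab 5 at (311,262). The clip dish is at (103,245) in the top view, and everything is clear around the board.

```bash
cat > h.py <<'E'
import numpy as np, cv2
def cast(c,uv,z):
    uv=np.atleast_2d(np.asarray(uv,float)); r=np.c_[uv,np.ones(len(uv))]@np.linalg.inv(c["mtx"]).T@c["pose"][:3,:3].T
    o=c["pose"][:3,3]; return (o+r*((z-o[2])/r[:,2])[:,None])[:,:2]
def blob(m,near):
    n,l,st,ce=cv2.connectedComponentsWithStats(m.astype(np.uint8))
    ok=[i for i in range(1,n) if st[i,4]>=8]
    i=min(ok,key=lambda i:np.hypot(*(ce[i]-near))); return l==i,ce[i],st[i,4]
HP=np.array([(-.1+.13*np.cos(a),.13*np.sin(a)) for a in (.966,.616,.308,0,-.308,-.616)])
def pose(c,board_near,stud_near):
    hsv=cv2.cvtColor(c["color"],cv2.COLOR_RGB2HSV); H,S,V=[hsv[...,i].astype(int) for i in range(3)]
    wood=((H<14)|(H>172))&(S>90)&(V>25)&(V<140)
    mb,cb,ab=blob(cv2.morphologyEx(wood.astype(np.uint8),cv2.MORPH_OPEN,np.ones((3,3))),board_near)
    ms,cs,as_=blob((H>14)&(H<30)&(S>140)&(V>110),stud_near)
    pts=np.argwhere(mb)[:,::-1]
    W=cast(c,pts,.014); (ctr,sz,ang)=cv2.minAreaRect((W*1000).astype(np.float32))
    box=cv2.boxPoints((ctr,sz,ang))/1000; ctr=np.array(ctr)/1000; stud=cast(c,cs,.021)[0]
    e=[box[1]-box[0],box[2]-box[1]]; L=max(e,key=np.linalg.norm); y=L/np.linalg.norm(L)
    if (stud-ctr)@y<0:y=-y
    x=np.array([y[1],-y[0]]); R=np.c_[x,y]
    print("size",np.round(sz,1),"centre",ctr.round(4),"yaw",np.degrees(np.arctan2(x[1],x[0])).round(2),"stud px",cs.round(1),as_,"stud",stud.round(4),"pred",(ctr+R@HP[0]).round(4))
    return ctr,R,mb,ms
E
python3 - <<'E'
import pickle,numpy as np,cv2
from h import *
d=pickle.load(open("caps.pkl","rb"))
for n,b,s in(("top",(185,182),(210,149)),("scene",(278,262),(232,250))):
    ctr,R,mb,ms=pose(d[n],np.array(b),np.array(s)); print((ctr+HP@R.T).round(4).tolist())
c=d["top"];print("dish",cast(c,(103,245),.02),"er1",cast(c,(131,133),.01),"er2",cast(c,(341,253),.01),"sharp",cast(c,(390,180),.1))
E
```

```text
size [114.  257.6] centre [0.5765 0.0975] yaw -141.44 stud px [209.5 148.1] 51 stud [0.6636 0.0297] pred [0.6636 0.0302]
[[0.6636, 0.0302], [0.6186, 0.035], [0.5824, 0.0518], [0.5531, 0.0788], [0.5333, 0.1135], [0.525, 0.1525]]
size [116.8 258.3] centre [0.5789 0.1006] yaw -141.36 stud px [231.2 249.4] 82 stud [0.6642 0.033 ] pred [0.6661 0.0333]
[[0.6661, 0.0333], [0.6211, 0.0381], [0.5849, 0.0549], [0.5555, 0.0818], [0.5357, 0.1164], [0.5273, 0.1554]]
dish [[0.40878627 0.30402875]] er1 [[0.71174243 0.24571154]] er2 [[ 0.37868532 -0.31460695]] sharp [[ 0.55536609 -0.42052029]]
```

step_arm(targets=[[-1,0.05,0.08,0,0.02],[-1,0.1,0.16,0,0.04],[-1,0.16,0.24,0,0.06],[-1,0.22,0.32,0,0.08],[-1,0.27,0.4,0,0.1],[-1,0.32,0.48,0,0.12],[-1,0.38,0.56,0,0.14],[-1,0.43,0.64,0,0.16],[-1,0.49,0.72,0,0.18],[-1,0.54,0.8,0,0.2]])

```text
time_s: 1.1
position: [0.3908, -0.3693, 0.2302]
tcp_rot: [[0.496, 0.868, -0.0], [0.868, -0.496, 0.001], [0.0, -0.001, -1.0]]
force: [-0.1, 0.4, 0.3]
opening: 0.173
grasp_force: 0.0
```

step_arm(targets=[[-1,0.05,0.08,0,0.02],[-1,0.1,0.16,0,0.04],[-1,0.16,0.24,0,0.06],[-1,0.22,0.32,0,0.08],[-1,0.27,0.4,0,0.1],[-1,0.32,0.48,0,0.12],[-1,0.38,0.56,0,0.14],[-1,0.43,0.64,0,0.16],[-1,0.49,0.72,0,0.18],[-1,0.54,0.8,0,0.188]])

```text
time_s: 2.1
position: [0.5257, -0.1695, 0.2302]
tcp_rot: [[-0.071, 0.998, -0.001], [0.998, 0.071, 0.0], [0.0, -0.0, -1.0]]
force: [-0.1, -0.3, -0.4]
opening: 0.007
grasp_force: 0.0
```

step_arm(targets=[[-1,0.06,0.08,0,0],[-1,0.12,0.16,-0.02,0],[-1,0.18,0.24,-0.05,0],[-1,0.23,0.32,-0.09,0],[-1,0.29,0.4,-0.13,0],[-1,0.35,0.49,-0.18,0],[-1,0.4,0.57,-0.22,0],[-1,0.46,0.65,-0.26,0],[-1,0.51,0.73,-0.3,0],[-1,0.56,0.81,-0.34,0],[-1,0.56,0.81,-0.4,0],[-1,0.56,0.81,-0.4,0],[-1,0.56,0.81,-0.4,0]])

```text
time_s: 3.4
position: [0.6642, 0.0314, 0.1297]
tcp_rot: [[-0.068, 0.998, -0.003], [0.998, 0.068, -0.0], [0.0, -0.003, -1.0]]
force: [0.0, 0.2, 0.6]
opening: 0.005
grasp_force: 0.0
```

step_arm(targets=[[-1,0,0,-0.05,0],[-1,0,0,-0.12,0],[-1,0,0,-0.19,0],[-1,0,0,-0.25,0],[-1,0,0,-0.3,0],[-1,0,0,-0.34,0],[-1,0,0,-0.365,0],[-1,0,0,-0.38,0],[-1,0,0,-0.38,0],[-1,0,0,-0.38,0]])

```text
time_s: 4.4
position: [0.6657, 0.0321, 0.036]
tcp_rot: [[-0.069, 0.998, 0.001], [0.998, 0.069, -0.0], [-0.0, 0.001, -1.0]]
force: [-0.5, 0.5, -0.2]
opening: 0.004
grasp_force: 0.0
```

```bash
python3 - <<'E'
from rig import *
import cv2,numpy as np
s=read_state();print(s["time_s"],s["position"].round(4),s["force"],np.degrees(np.arctan2(s["tcp_rot"][1][0],s["tcp_rot"][0][0])))
c=capture("scene"); w=capture("top")
im=np.hstack([cv2.resize(c["color"][200:320,190:350],(640,480)),cv2.resize(w["color"][120:240,125:165+0],(160,480))])
cv2.imwrite("pics/s1.png",im[:,:,::-1])
yaw=np.radians(-141.4);R=np.array([[np.cos(yaw),-np.sin(yaw)],[np.sin(yaw),np.cos(yaw)]]);C=np.array([.5775,.099])
f=lambda a:C+R@[-.1+.13*np.cos(a),.13*np.sin(a)]
P0=np.array([.665,.0325])
A=np.arange(.966,-.98,-.0385)
for k in range(0,len(A),20):
    a0=A[k-1] if k else .966; p0=f(a0) if k else P0
    print("call",[[-1,*((f(a)-p0)/.25).round(3).tolist(),0,round(np.degrees(a-a0)/180,3)] for a in A[k:k+20]])
print(A[[19,39,-1]])
E
```

```text
4.4 [0.6657 0.0321 0.036 ] [-0.52130362  0.51464219 -0.16228618] 93.95433358692918
call [[-1, -0.002, -0.003, 0, np.float64(0.0)], [-1, -0.022, -0.004, 0, np.float64(-0.012)], [-1, -0.042, -0.004, 0, np.float64(-0.025)], [-1, -0.062, -0.004, 0, np.float64(-0.037)], [-1, -0.082, -0.003, 0, np.float64(-0.049)], [-1, -0.101, -0.0, 0, np.float64(-0.061)], [-1, -0.121, 0.002, 0, np.float64(-0.074)], [-1, -0.141, 0.006, 0, np.float64(-0.086)], [-1, -0.161, 0.01, 0, np.float64(-0.098)], [-1, -0.18, 0.015, 0, np.float64(-0.11)], [-1, -0.199, 0.021, 0, np.float64(-0.123)], [-1, -0.218, 0.028, 0, np.float64(-0.135)], [-1, -0.237, 0.035, 0, np.float64(-0.147)], [-1, -0.255, 0.043, 0, np.float64(-0.159)], [-1, -0.273, 0.052, 0, np.float64(-0.172)], [-1, -0.291, 0.061, 0, np.float64(-0.184)], [-1, -0.308, 0.071, 0, np.float64(-0.196)], [-1, -0.325, 0.082, 0, np.float64(-0.208)], [-1, -0.341, 0.094, 0, np.float64(-0.221)], [-1, -0.357, 0.106, 0, np.float64(-0.233)]]
call [[-1, -0.016, 0.013, 0, np.float64(-0.012)], [-1, -0.031, 0.026, 0, np.float64(-0.025)], [-1, -0.045, 0.04, 0, np.float64(-0.037
[... 544 characters left out ...]
 0, np.float64(-0.196)], [-1, -0.183, 0.279, 0, np.float64(-0.208)], [-1, -0.188, 0.299, 0, np.float64(-0.221)], [-1, -0.192, 0.319, 0, np.float64(-0.233)], [-1, -0.195, 0.338, 0, np.float64(-0.245)]]
call [[-1, -0.002, 0.02, 0, np.float64(-0.012)], [-1, -0.004, 0.04, 0, np.float64(-0.025)], [-1, -0.005, 0.06, 0, np.float64(-0.037)], [-1, -0.005, 0.08, 0, np.float64(-0.049)], [-1, -0.004, 0.1, 0, np.float64(-0.061)], [-1, -0.003, 0.12, 0, np.float64(-0.074)], [-1, -0.0, 0.14, 0, np.float64(-0.086)], [-1, 0.003, 0.16, 0, np.float64(-0.098)], [-1, 0.006, 0.179, 0, np.float64(-0.11)], [-1, 0.011, 0.199, 0, np.float64(-0.123)], [-1, 0.016, 0.218, 0, np.float64(-0.135)]]
[ 0.2345 -0.5355 -0.959 ]
```

View pics/s1.png

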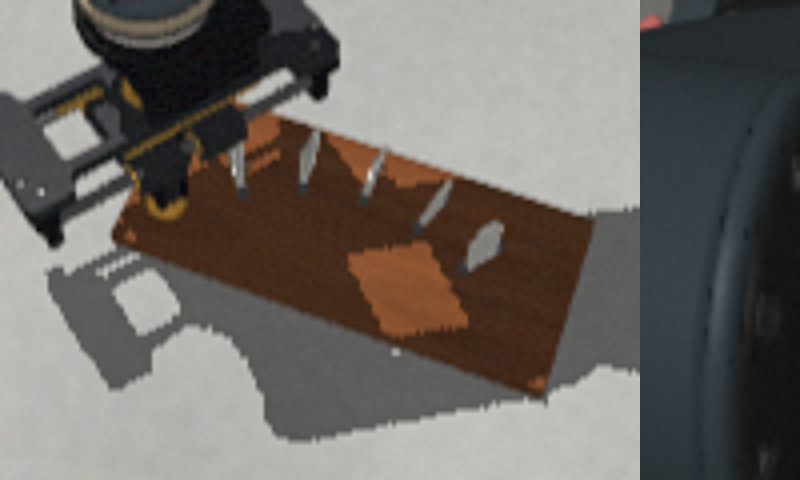

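The closed fingertips sit right over the brass stud, at about (165,205) in the crop. All five tabs are upright ahead of them, so I'm starting the sweep.

step_arm(targets=[[-1,-0.002,-0.003,0,0],[-1,-0.022,-0.004,0,-0.012],[-1,-0.042,-0.004,0,-0.025],[-1,-0.062,-0.004,0,-0.037],[-1,-0.082,-0.003,0,-0.049],[-1,-0.101,0,0,-0.061],[-1,-0.121,0.002,0,-0.074],[-1,-0.141,0.006,0,-0.086],[-1,-0.161,0.01,0,-0.098],[-1,-0.18,0.015,0,-0.11],[-1,-0.199,0.021,0,-0.123],[-1,-0.218,0.028,0,-0.135],[-1,-0.218,0.028,0,-0.135]])

```text
time_s: 5.8
position: [0.6103, 0.0393, 0.0359]
tcp_rot: [[0.347, 0.938, -0.0], [0.938, -0.347, 0.0], [-0.0, -0.0, -1.0]]
force: [0.6, 0.3, -0.1]
opening: 0.001
grasp_force: 0.0
```

```bash
python3 - <<'E'
from rig import *
import cv2,numpy as np
s=read_state();print(s["time_s"],s["position"].round(4),s["force"])
c=capture("scene")
cv2.imwrite("pics/s2.png",cv2.resize(c["color"][200:320,190:350],(640,480))[:,:,::-1])
E
```

```text
5.8 [0.6103 0.0393 0.0359] [ 0.64507389  0.28605943 -0.10783223]
```

View pics/s2.png

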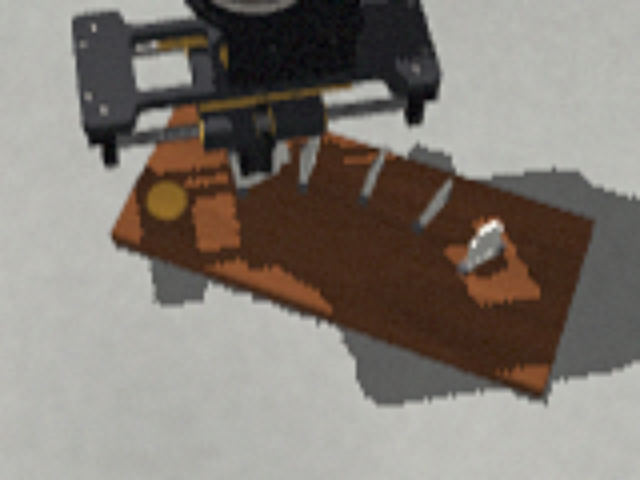

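Tab 1 is folding under the fingertips at about (260,170). The board is in the same place, so I'm continuing.

step_arm(targets=[[-1,-0.019,0.007,0,-0.012],[-1,-0.037,0.015,0,-0.024],[-1,-0.055,0.024,0,-0.037],[-1,-0.073,0.033,0,-0.049],[-1,-0.09,0.043,0,-0.061],[-1,-0.107,0.054,0,-0.073],[-1,-0.123,0.066,0,-0.086],[-1,-0.139,0.078,0,-0.098]])

```text
time_s: 6.65
position: [0.5768, 0.0584, 0.0358]
tcp_rot: [[0.616, 0.788, 0.001], [0.788, -0.616, -0.0], [0.001, 0.001, -1.0]]
force: [0.7, -0.6, 0.2]
opening: 0.003
grasp_force: 0.1
```

step_arm(targets=[[-1,-0.016,0.013,0,-0.012],[-1,-0.031,0.026,0,-0.025],[-1,-0.045,0.04,0,-0.037],[-1,-0.059,0.054,0,-0.049],[-1,-0.073,0.069,0,-0.061],[-1,-0.085,0.084,0,-0.074],[-1,-0.098,0.1,0,-0.086],[-1,-0.109,0.116,0,-0.098],[-1,-0.12,0.133,0,-0.11],[-1,-0.131,0.15,0,-0.123],[-1,-0.14,0.168,0,-0.135],[-1,-0.149,0.186,0,-0.147],[-1,-0.157,0.204,0,-0.159],[-1,-0.165,0.222,0,-0.172],[-1,-0.172,0.241,0,-0.184],[-1,-0.178,0.26,0,-0.196],[-1,-0.183,0.279,0,-0.208],[-1,-0.188,0.299,0,-0.221],[-1,-0.192,0.319,0,-0.233],[-1,-0.195,0.338,0,-0.245]])

```text
time_s: 8.65
position: [0.528, 0.1432, 0.0358]
tcp_rot: [[0.991, 0.137, 0.001], [0.137, -0.991, -0.0], [0.001, 0.0, -1.0]]
force: [0.0, -0.6, 0.7]
opening: 0.007
grasp_force: 0.3
```

```bash
python3 - <<'E'
from rig import *
import cv2,numpy as np
s=read_state();print(s["time_s"],s["position"].round(4),s["force"])
c=capture("scene")
cv2.imwrite("pics/s3.png",cv2.resize(c["color"][200:320,190:350],(640,480))[:,:,::-1])
E
```

```text
8.65 [0.528  0.1432 0.0358] [ 0.00952513 -0.64761389  0.69758152]
```

View pics/s3.png

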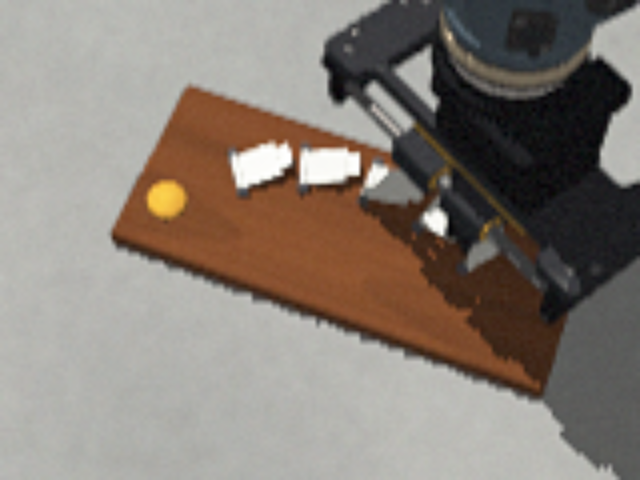

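Tabs 1 to 4 are down, at about (262,167), (330,167), (385,180) and (433,218). Tab 5, near (480,250), is folding, and the board hasn't moved. Next I finish the arc, then lift.

step_arm(targets=[[-1,-0.002,0.02,0,-0.012],[-1,-0.004,0.04,0,-0.025],[-1,-0.005,0.06,0,-0.037],[-1,-0.005,0.08,0,-0.049],[-1,-0.004,0.1,0,-0.061],[-1,-0.003,0.12,0,-0.074],[-1,0,0.14,0,-0.086],[-1,0.003,0.16,0,-0.098],[-1,0.006,0.179,0,-0.11],[-1,0.011,0.199,0,-0.123],[-1,0.011,0.199,0,-0.123]])

```text
time_s: 9.8
position: [0.5308, 0.1932, 0.0358]
tcp_rot: [[0.97, -0.244, 0.001], [-0.244, -0.97, 0.0], [0.001, -0.001, -1.0]]
force: [0.2, -0.5, -0.4]
opening: 0.008
grasp_force: 0.0
```

step_arm(targets=[[-1,0,0,0.03,0],[-1,0,0,0.08,0],[-1,0,0,0.15,0],[-1,0,-0.05,0.25,0],[-1,-0.03,-0.15,0.35,0],[-1,-0.06,-0.25,0.45,0],[-1,-0.08,-0.35,0.55,0],[-1,-0.1,-0.45,0.65,0],[-1,-0.12,-0.55,0.7,0],[-1,-0.14,-0.65,0.7,0],[-1,-0.16,-0.75,0.7,0],[-1,-0.18,-0.85,0.7,0],[-1,-0.19,-0.93,0.7,0],[-1,-0.2,-1,0.7,0],[-1,-0.2,-1,0.7,0],[-1,-0.2,-1,0.7,0]])

```text
time_s: 11.4
position: [0.4799, -0.0574, 0.2113]
tcp_rot: [[0.969, -0.247, 0.001], [-0.247, -0.969, 0.0], [0.001, -0.0, -1.0]]
force: [0.2, -0.6, 0.1]
opening: 0.004
grasp_force: 0.0
```

```bash
python3 - <<'E'
from rig import *
import cv2,numpy as np
from h import *
s=read_state();print(s["time_s"],s["position"].round(4),s["force"])
c=capture("scene")
cv2.imwrite("pics/s4.png",cv2.resize(c["color"][200:320,190:350],(640,480))[:,:,::-1])
pose(c,np.array((278,262)),np.array((232,250)))
E
```

```text
11.4 [ 0.4799 -0.0574  0.2113] [ 0.24538729 -0.62393196  0.13431202]
size [117.  258.3] centre [0.5784 0.1001] yaw -141.32 stud px [231.3 249.5] 81 stud [0.6642 0.0332] pred [0.6656 0.0329]
```

View pics/s4.png

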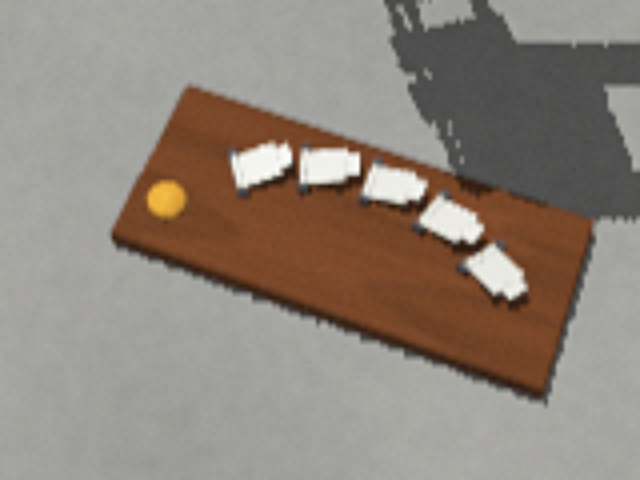

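All five tabs lie flat, from about (262,167) to (495,270). The stand is within 1 mm of where it began and the arm is clear.

```bash
python3 -c "
from rig import *
print(hand_in())"
```

```text
the job is handed in; nothing more can be done
None
```

All five tabs were folded flat in order from the stud end; the stand stayed within 1 mm of its start, the arm went nowhere near the sharpener, dish or erasers, and the job is handed in (no verdict was returned).

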